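Put the tea caddy away in the locking pantry basket

TASK

Put the square tea caddy away upright in the wire pull-out basket, beside the jar and the tin that are already in it, then push the basket fully home and leave it locked with the push-push button. The button may be locked or free to begin with (click it once to change over; feel how high its cap stands to tell), and the basket slides out only when it is free. Do not knock over or shift the other things.

Things in the scene. Friction and masses are not known exactly. Their poses are not given: they have to be found in the camera images.
- unit: White pantry organiser fixed to the worktop, open at front and back: a board 140 (x) by 376 (y) by 18 mm, top 132 mm over the worktop, on two side panels 16 mm thick. Origin on the worktop under the board's middle; x points into the organiser (the basket slides out along -x), z up. The board's front edge is at x = -70 mm.
- lock (a point): Middle of the top face of the push button's grey housing (50 by 74 mm, at the board's front left), seated, 146 mm over the worktop. The round white cap, 30 mm across, rises through this point along z. Cap top above it: 17 mm when free, about 10.5 mm when locked, 4.5 mm at the stop. Spring: 2 N at the free height, 3 N locked, 4 N at the stop.
- catch: Hidden catch in the lock's housing; its pose tells nothing. Each full press to the stop and release changes over locked / free; a partial press changes nothing. Locked, the catch bears on the button with about 3 N (free: 0) and a bolt holds the basket shut with 2 mm of play. The bolt goes down only with the basket fully home (or well out, and then it blocks the way home).
- basket (a joint): How far the wire basket is pulled out: 0 fully home, 0.13 m fully out. It slides with about 2 N of friction and stays where it is left. Starts at 0.
- handle (a point): Middle of the basket's handle: a level steel bar, 10 mm diameter, 120 mm long along y, 105 mm over the worktop, on a slanting leg at each end; 47 mm in front of the board's edge when home. It moves with the basket; axes as the unit's.
- basket_floor (a point): Middle of the basket's inner floor, 12 mm over the worktop; axes as the unit's; it moves with the basket. Inside it is 161 mm (x, +-80) by 302 mm (y, +-151); its wire walls rise 51 mm above the floor. The handle bar is 94.5 mm from here towards -x.
- caddy_mid (a point): Square aluminium tea caddy with a fixed lid, 90 mm high: body 56 by 56 mm up to 68 mm, then lid 58 by 58 mm up to 86 mm, then a 4 mm disc; 0.2 to 0.4 kg. This point is its centre, 45 mm above its underside; x and y are square to its sides, z up. Starts on the worktop, left or right of the organiser.
- jar_mid (a point): Glass jar standing in the basket, 48 mm diameter, 75 mm high; point at its centre.
- tin_mid (a point): Round tin standing in the basket, 52 mm diameter, 70 mm high; point at its centre.
- can_mid (a point): Bystander on the worktop: round can, 66 mm diameter, 100 mm high; point at its centre.
- bottle_mid (a point): Bystander on the worktop: bottle, 60 mm diameter, 170 mm high; point at its centre.
- mug_mid (a point): Bystander on the worktop: white cup, 72 mm diameter, 85 mm high; point at its centre.
- carton_mid (a point): Bystander on the organiser's board: cardboard carton 50 by 90 by 65 mm high; point at its centre.
There are look-alikes about, which are no part of the job. Leave any yellow look-alike of the part that bears jar_mid alone.

How it is judged:
By the outcome, as a careful person would: the job done as asked, in the order asked, and still so for the second after the job is handed in, with the robot touching nothing.
It also fails if it takes over 72 s, if anything falls off the work surface, if the arm or the gripper's body presses on something with over 40 N, if the wrist force passes 120 N, or if a joint passes its speed limit or range.

ROBOT

A 6-joint arm with a two-finger parallel gripper is mounted at the origin on the work surface. World frame = base frame: x ahead of the robot, y to its left, z up, the work surface at z = 0. Lengths are in mm, angles in degrees, forces in N, time in s.
With the tool pointing down it reaches from about 350 to 875 mm from the base axis. Payload 15.5 kg.
Tool frame: the origin (TCP) lies at the very end of the fingers, on their centre line; the grasp point (between the pads) lies 19 mm behind it (bot.hold_point_z is the distance from the TCP to the grasp point, in mm); z points along the fingers, y is the direction in which the jaws open and shut (so a half turn about z gives the same grasp; the last joint's range is limited). The gripper opens to 85 mm and grips with 20 to 120 N. Pads are 22 mm wide; open, the fingers measure 114 mm over their backs; the gripper's body (76 mm by 85 mm) begins 54 mm behind the grasp point. The pads swing forward as they close: fully open they stand 13 mm farther back than shut.
Start: joints at [-72.622, 28.281, 77.091, -0, 74.628, -5.472], TCP at [242.697, -575.956, 231.277] pointing down, gripper open.
Joint ranges: [-166.48, 166.48], [-47.26, 123.95], [12.59, 153.08], [-70.14, 250.14], [6.76, 159.57], [-176.63, 176.63]. Speed limits (degrees/s): [108.29, 108.29, 147.25, 172.46, 172.46, 172.46].

INTERFACE

Orientations are given as a 3x3 rotation matrix whose columns are the frame's x, y, z axes.
In Python, from bench import bot gives the robot as it stands. The module is installed in compiled form; this text tells all that it offers. Calls block until the motion is done:
- bot.goto(position, orientation): joint-space move of the TCP to a pose.
- bot.servo_line(position, rot=None, feed=150, until_force=None): straight line of the TCP; rot=None keeps the orientation; feed is the mean speed in mm/s. With until_force (N) it stops when the force on the tool has changed by that much, and returns True; else False.
- bot.set_joints(angles): joint-space move.
- bot.command_gripper(opening, force=None): opening from 0.0 (shut) to 1.0 (fully open); force is the grip in N (None keeps the last); returns when the fingers have stopped.
- bot.sleep(seconds).
- bot.ik(position, orientation): joint angles nearest the present ones, or None.
- bot.sense(): the state.
- bot.camera(name): name is "side" or "top"; returns (picture, depth): 384x512x3 uint8, red, green, blue; 384x512 float32, mm along the optical axis (not along the pixel's ray), 0 where there is no reading.
- bot.calibration(name): a dict with "fx", "fy", "cx", "cy" (pixels), "world_to_cam" (4x4, takes a point from world to camera coordinates). Camera axes: x right, y down, z forward; pixel columns grow to the right and rows downward; lengths in mm; the calibration is good to about 2 mm. A picture is of the moment at which its call begins. calibration takes no time and is no camera call.
A pose or a line that the arm cannot do raises bot.Unreachable and nothing moves.
- bot.job_done(): hands the job in, once; it reports no verdict.
The state is a dict: "time": time; "joint_pos": joint angles; "qd": joint speeds; "joint_efforts": joint torques, N m; "ee_pos": TCP position; "tcp_rot": TCP orientation; "contact_force": force on the tool from outside, world axes, zero at the start; "moment": the same for the moment, N m; "width": opening from 0.0 (shut) to 1.0 (fully open).
Only numpy, scipy, OpenCV 4.12 (cv2) and the standard library are available. Lean on these libraries where they do the work, as an engineer would, in place of code of your own. Each camera call takes 0.05 s, during which the arm holds its last target. There are 200 camera calls.

## Working session

There is one attempt and no reset: what is moved stays moved. The work goes in short steps, each a Python script; the robot and the scene stay as the last script left them, time stands still between calls to the robot, and variables do not carry over. Pictures are saved under pics/ and viewed, about 8 in all and at most 12, crops included, and the job is handed in when it is done.

```bash
mkdir -p pics; cat > h.py <<'E'
import numpy as np, cv2
from bench import bot
def grab(n,tag):
    p,d=bot.camera(n); np.savez(f'pics/{tag}.npz',p=p,d=d)
    cv2.imwrite(f'pics/{tag}.png',p[:,:,::-1]); return p,d
def cloud(n,d):
    c=bot.calibration(n); T=np.linalg.inv(np.array(c['world_to_cam']))
    v,u=np.mgrid[:d.shape[0],:d.shape[1]]
    P=np.stack([(u-c['cx'])/c['fx']*d,(v-c['cy'])/c['fy']*d,d,np.ones_like(d)],-1)@T.T
    P=P[...,:3]; P[d==0]=np.nan; return P
def ray(n,u,v,z):
    c=bot.calibration(n); T=np.linalg.inv(np.array(c['world_to_cam']))
    r=T[:3,:3]@np.array([(u-c['cx'])/c['fx'],(v-c['cy'])/c['fy'],1]); o=T[:3,3]
    return o+r*(z-o[2])/r[2]
E
python3 - <<'E'
from h import *
for n in('top','side'):
    p,d=grab(n,n+'0'); c=bot.calibration(n); print(n,c['fx'],np.linalg.inv(np.array(c['world_to_cam'])).round(2).tolist())
print(bot.sense())
a=cv2.imread('pics/top0.png');b=cv2.imread('pics/side0.png')
E
```

```text
top 465.2000519321932 [[-0.02, -0.98, 0.19, 426.58], [-1.0, 0.02, 0.02, -13.21], [-0.02, -0.19, -0.98, 1274.21], [0.0, 0.0, 0.0, 1.0]]
side 478.5932539839847 [[-0.56, -0.66, 0.5, 49.6], [-0.83, 0.45, -0.33, 402.12], [-0.01, -0.6, -0.8, 1069.33], [0.0, 0.0, 0.0, 1.0]]
{'time': 0.1, 'joint_pos': array([-7.26224592e+01,  2.83111412e+01,  7.71226344e+01, -1.04095982e-03,
        7.46286791e+01, -5.47017358e+00]), 'qd': array([ 0.09486273, -0.06976378, -0.14962486,  0.00752406, -0.0372313 ,
        0.03019358]), 'joint_efforts': array([-1.68790643e-04, -8.83594394e+01, -3.84561574e+01, -2.69141731e-05,
        5.25848125e-03,  1.99465882e-05]), 'ee_pos': array([ 242.59536711, -575.65361371,  230.76746557]), 'tcp_rot': array([[ 9.21538261e-01,  3.88287415e-01, -3.42277279e-04],
       [ 3.88287556e-01, -9.21537684e-01,  1.03505544e-03],
       [ 8.64775903e-05, -1.08674520e-03, -9.99999406e-01]]), 'contact_force': array([-0.05326025,  0.98668223,  0.33299213]), 'moment': array([ 0.01392724,  0.07130517, -0.00795071]), 'width': 0.9982441786681969}
```

View pics/top0.png

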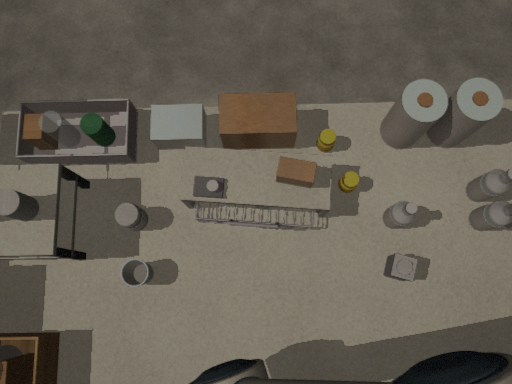

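View pics/side0.png

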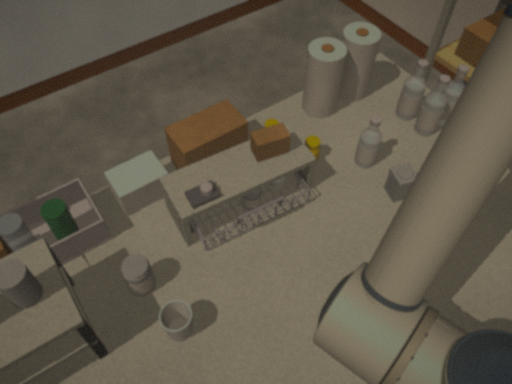

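The top view shows the organiser with the lock at (209,187), the carton on it at (296,172), and the basket's front wires and handle along (200–325, 215). The square caddy with a round disc is at (403,267). The can is at (130,215), the mug at (135,272) and the bottle at (402,213), with yellow look-alike jars at (327,140) and (349,181). The caddy is the only square metal item on the worktop. Next I measure from depth.

```bash
python3 - <<'E'
from h import *
C={}
for n in('top','side'):
    f=np.load(f'pics/{n}0.npz'); C[n]=(f['p'],f['d'],cloud(n,f['d']))
def rect(n,box,z0,z1):
    P=C[n][2]; u0,v0,u1,v1=box; q=P[v0:v1,u0:u1].reshape(-1,3)
    q=q[(q[:,2]>z0)&(q[:,2]<z1)]
    if len(q)<3: print(n,box,'none');return
    r=cv2.minAreaRect(q[:,:2].astype(np.float32)); print(n,box,z0,z1,len(q),'z',np.median(q[:,2]).round(1),'c',np.round(r[0],1),'s',np.round(r[1],1),'a',round(r[2],2),'mean',q.mean(0).round(1))
rect('top',(175,130,340,215),124,139)
rect('top',(380,240,430,295),80,96)
rect('top',(380,240,430,295),87.5,96)
rect('top',(185,170,235,205),141,150)
rect('top',(195,170,230,200),152,175)
rect('top',(270,150,325,190),185,205)
rect('top',(190,200,335,235),95,112)
rect('top',(190,200,335,235),50,75)
rect('side',(370,150,430,210),80,96)
rect('side',(150,120,325,215),126,138)
rect('side',(190,170,225,205),152,175)
rect('top',(110,195,150,235),92,106)
rect('top',(115,255,155,290),78,92)
rect('top',(385,195,420,230),150,180)
b=C['top'][0]; s=C['side'][0]
cv2.imwrite('pics/crops.png',np.hstack([cv2.resize(b[160:240,170:345],None,fx=2.2,fy=3,interpolation=2)[:240,:385],cv2.resize(s[140:250,160:325],(385,240),interpolation=2)])[:,:,::-1])
k=np.hstack([cv2.resize(b[160:240,180:340],(400,200),interpolation=2),cv2.resize(b[240:300,360:440],(266,200),interpolation=2)])
k2=cv2.resize(s[140:250,160:440],(666,262),interpolation=2)
cv2.imwrite('pics/crops.png',np.clip(np.vstack([k,k2])[:,:,::-1]*1.6,0,255).astype(np.uint8))
E
```

```text
top (175, 130, 340, 215) 124 139 6759 z 132.5 c [728.8   4.9] s [376.8 199.5] a 84.89 mean [702.1   9.9 132.5]
top (380, 240, 430, 295) 80 96 550 z 87.3 c [ 471.6 -359.4] s [58.6 58.5] a 73.93 mean [ 471.3 -358.5   87.5]
top (380, 240, 430, 295) 87.5 96 260 z 90.0 c [ 471.3 -358.6] s [56.6 56.9] a 73.81 mean [ 471.8 -358.4   90.3]
top (185, 170, 235, 205) 141 150 443 z 146.2 c [675.1 126.9] s [74.7 50.4] a 84.18 mean [674.2 128.8 146.1]
top (195, 170, 230, 200) 152 175 122 z 163.3 c [671.9 117.7] s [29.8 34.2] a 38.81 mean [673.4 115.  162.9]
top (270, 150, 325, 190) 185 205 802 z 197.4 c [701.4 -90.2] s [89.9 50.8] a 77.67 mean [700.2 -90.1 197.2]
top (190, 200, 335, 235) 95 112 192 z 109.0 c [589.2 -46. ] s [ 30.8 252.2] a 4.96 mean [584.2  10.3 108.6]
top (190, 200, 335, 235) 50 75 266 z 64.7 c [615.7   8.3] s [359.7  47.5] a 84.99 mean [605.    8.5  64. ]
side (370, 150, 430, 210) 80 96 393 z 86.6 c [ 509.9 -366.5] s [ 65.7 136.9] a 81.9 mean [ 472.  -357.1   86.8]
side (150, 120, 325, 215) 126 138 5645 z 131.6 c [773.   -0.9] s [377.5 293.7] a 84.77 mean [708.9  24.3 131.8]
side (190, 170, 225, 205) 152 175 130 z 162.0 c [673.8 114. ] s [28.9 30.8] a 59.02 mean [671.  115.1 161.3]
top (110, 195, 150, 235) 92 106 452 z 100.6 c [617.3 341.9] s [60.8 59.3] a 88.98 mean [617.3 342.3 100.4]
top (115, 255, 155, 290) 78 92 167 z 85.1 c [469.5 321.9] s [71.2 68. ] a 88.78 mean [470.  324.   84.9]
top (385, 195, 420, 230) 150 180 124 z 169.7 c [ 607.3 -361.5] s [25.7 26.6] a 43.85 mean [ 606.5 -360.8  168.5]
```

View pics/crops.png

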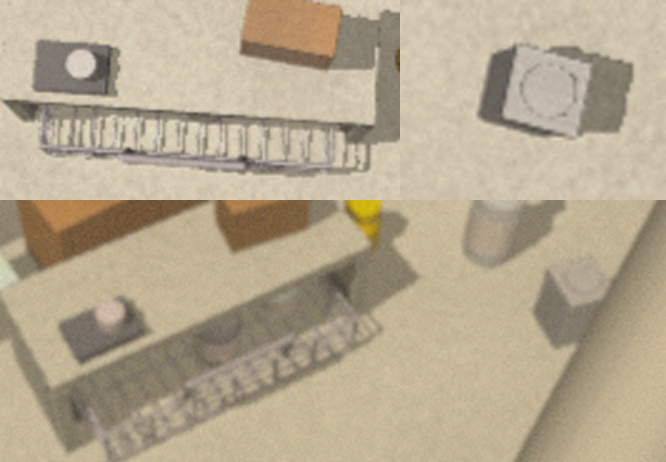

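```bash
python3 - <<'E'
from h import *
f=np.load('pics/top0.npz'); P=cloud('top',f['d'])
g=np.load('pics/side0.npz'); Q=cloud('side',g['d'])
th=np.radians(-5.1); ux=np.array([np.cos(th),np.sin(th)]); uy=np.array([-ux[1],ux[0]])
for n,X,box in(('top',P,(175,130,340,215)),('side',Q,(150,110,325,225))):
    q=X[box[1]:box[3],box[0]:box[2]].reshape(-1,3); q=q[(abs(q[:,2]-132)<5)]
    x=q[:,:2]@ux; y=q[:,:2]@uy
    fr=[np.percentile(x[abs(y-c)<10],1) for c in (y.min()+40,y.min()+120,y.min()+200,y.min()+280,y.min()+330)]
    print(n,'front u',np.round(fr,1),'y',np.percentile(y,[.3,99.7]).round(1))
    q=X.reshape(-1,3); m=(abs(q[:,2]-107)<8); x=q[:,:2]@ux;y=q[:,:2]@uy
    F=np.median(fr); m&=(x>F-60)&(x<F-30)&(abs(y-np.median(q[:,:2]@uy*0+ (y[m&(abs(x-F+47)<9)]).mean()))<150)
    print(n,'handle',m.sum(),'u',np.median(x[m]).round(1),'v',np.percentile(y[m],[0,5,50,95,100]).round(1),'z',np.median(q[m,2]).round(1))
E
```

```text
top front u [626.6 626.9 627.2 626.7 626.8] y [-117.2  256.6]
  return _methods._mean(a, axis=axis, dtype=dtype,
  ret = ret.dtype.type(ret / rcount)
Traceback (most recent call last):
IndexError: index -1 is out of bounds for axis 0 with size 0
```

```bash
cat >> h.py <<'E'
th=np.radians(-5.1); ux=np.array([np.cos(th),np.sin(th)]); uy=np.array([-ux[1],ux[0]])
O=696.8*ux+69.7*uy   # unit origin
def W(x,y,z): return np.r_[O+x*ux+y*uy,z]
def rot(yaw,flip=1):
    y=flip*np.array([np.cos(np.radians(yaw)),np.sin(np.radians(yaw)),0]); z=np.array([0,0,-1.]); return np.stack([np.cross(y,z),y,z],1)
def best(pos,yaw):
    c=[(abs(j[5]),f) for f in(1,-1) for j in[bot.ik(pos,rot(yaw,f))] if j is not None]; return rot(yaw,min(c)[1])
def st(m=''):
    s=bot.sense(); print(m,round(s['time'],1),s['ee_pos'].round(1),s['contact_force'].round(1),round(s['width'],3),s['joint_pos'].round(0)[5])
E
python3 - <<'E'
from h import *
R=best(W(-117,0,190),-5.1)
bot.command_gripper(0.55,40)
bot.goto(W(-117,0,200),R); st('above')
print(bot.servo_line(W(-117,0,86),feed=120,until_force=8)); st('down')
bot.command_gripper(0,40); st('grip')
print(bot.servo_line(W(-125,0,86),feed=40,until_force=14)); st('pull')
grab('top','top1')
E
```

```text
above 3.0 [583.8  17.1 200. ] [ 0.2 -0.3  0.3] 0.545 1.0
True
down 4.0 [583.1  17.8  85.3] [-2.9 -0.  11.5] 0.553 1.0
grip 4.4 [582.6  17.8  84.5] [ 1.  -0.2  5.6] 0.102 1.0
True
pull 4.6 [576.9  18.4  84.5] [-3.   0.7  1.6] 0.1 1.0
```

```bash
python3 - <<'E'
from h import *
print(bot.servo_line(W(-160,0,86),feed=60,until_force=25)); st('pull')
E
```

```text
True
pull 5.2 [545.2  21.2  84.5] [-2.1  1.   4.3] 0.093 1.0
```

```bash
python3 - <<'E'
from h import *
print(bot.servo_line(W(-244,0,86),feed=80,until_force=45)); st('pull')
bot.sleep(.2); st()
bot.command_gripper(0.5); st('open')
bot.servo_line(W(-244,0,200),feed=200)
bot.goto(np.array([471.5,-359,170]),best([471.5,-359,170],-16.07)); bot.command_gripper(1.0)
st('over caddy')
for n in('top','side'): grab(n,n+'2')
f=np.load('pics/top2.npz'); P=cloud('top',f['d']); a=f['p']
x=(P[...,:2]-O)@ux; y=(P[...,:2]-O)@uy
for z0,z1,nm in((78,92,'tops'),(98,114,'handle'),(58,68,'rim')):
    m=((P[...,2]>z0)&(P[...,2]<z1)&(x<-68)&(x>-270)&(abs(y)<165)).astype(np.uint8)
    k,L,S,c=cv2.connectedComponentsWithStats(m)
    for i in range(1,k):
        if S[i,4]>12: q=L==i; print(nm,S[i].tolist(),'x',np.percentile(x[q],[2,50,98]).round(1),'y',np.percentile(y[q],[2,50,98]).round(1),'z',np.median(P[q][:,2]).round(1))
cv2.imwrite('pics/c2.png',np.clip(cv2.resize(a[160:300,170:440],None,fx=2.9,fy=2.9,interpolation=2)[:,:,::-1]*1.6,0,255).astype(np.uint8))
E
```

```text
False
pull 6.4 [454.8  29.4  84.8] [  0.5   2.3 -30.6] 0.1 1.0
 6.6 [454.8  29.4  84.8] [  0.7   1.3 -29.9] 0.098 1.0
open 7.1 [457.4  29.1  86.3] [-0.2  0.2 -0.2] 0.503 1.0
over caddy 9.7 [ 471.6 -358.9  170. ] [ 0.2 -0.1  0.6] 1.0 -27.0
tops [287, 231, 17, 17, 220] x [-164.9 -145.5 -126.2] y [-128.1 -108.9  -89.7] z 87.3
tops [249, 236, 19, 19, 266] x [-188.1 -166.7 -144.7] y [-37.1 -15.4   5.8] z 82.8
handle [190, 233, 9, 5, 19] x [-159.3 -155.6 -150.1] y [137.7 149.4 157.1] z 100.2
handle [223, 272, 52, 9, 210] x [-251.9 -247.1 -242.2] y [-60.3  -0.6  61.6] z 109.7
rim [194, 205, 4, 29, 42] x [-142.8 -105.   -70.6] y [151.2 152.8 155. ] z 64.2
rim [200, 205, 11, 2, 17] x [-72.1 -70.8 -68.3] y [118.5 133.3 144.8] z 65.2
rim [214, 206, 9, 2, 14] x [-72.5 -70.7 -68.4] y [ 85.9  96.6 106.3] z 64.9
rim [224, 207, 16, 2, 25] x [-72.3 -70.6 -68.2] y [41.9 56.9 79. ] z 65.0
rim [243, 208, 27, 3, 40] x [-72.6 -70.4 -68.1] y [-36.5  -2.9  28. ] z 64.9
rim [271, 210, 12, 2, 19] x [-72.3 -70.5 -68.4] y [-71.9 -59.6 -44.8] z 64.4
rim [284, 211, 26, 3, 37] x [-73.  -70.9 -68.7] y [-143.8 -117.4  -80. ] z 65.6
rim [311, 213, 3, 24, 39] x [-131.2 -102.7  -70.3] y [-154.9 -152.6 -150.3] z 65.2
rim [310, 242, 2, 18, 26] x [-189.7 -166.5 -148.3] y [-154.5 -152.5 -150.6] z 65.3
rim [286, 244, 15, 5, 19] x [-165.9 -163.6 -156.1] y [-124.3 -102.2  -89.7] z 61.5
rim [191, 253, 2, 9, 14] x [-217.9 -208.8 -197.9] y [151.5 152.9 155.6] z 65.1
rim [309, 262, 2, 14, 25] x [-231.7 -216.5 -198.8] y [-154.8 -152.9 -150.4] z 64.4
rim [197, 268, 27, 3, 43] x [-237.1 -235.1 -233. ] y [ 71.4 105.3 134.7] z 64.5
rim [238, 271, 13, 2, 23] x [-237.2 -235.3 -233.2] y [ 0.5 17.3 30.3] z 64.6
rim [278, 274, 13, 2, 22] x [-237.5 -235.6 -233.4] y [-102.5  -86.9  -73.9] z 64.8
```

View pics/c2.png

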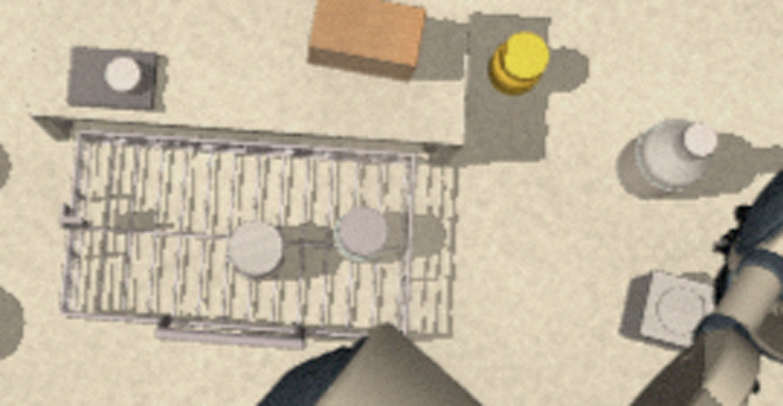

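Fully out: the handle is at x=-247 in the unit frame. The tin is at (-167,-15), the jar at (-146,-109), and the left half is empty apart from a small tag on the left wall at (70,215). The free spot is y≈+80. Now I grasp the caddy.

```bash
python3 - <<'E'
from h import *
bot.servo_line([471.6,-359.2,54],feed=120,until_force=12); st('down')
bot.command_gripper(0.3,40); st('grip')
bot.servo_line([471.6,-359.2,230],feed=150); st('lift')
t=W(-152.5,80,230); R=best(t,-5.1)
print(bot.ik(t,R).round(0))
bot.goto(t,R); st('over')
for n in('top','side'): grab(n,n+'3')
f=np.load('pics/side3.npz')['p']; cv2.imwrite('pics/c3.png',np.clip(cv2.resize(f[80:300,130:430],(750,550),interpolation=2)[:,:,::-1]*1.6,0,255).astype(np.uint8))
E
```

```text
down 10.9 [ 471.9 -359.5   54.6] [-0.5  0.4  0.7] 0.999 -27.0
grip 11.3 [ 472.  -359.5   54.8] [-0.5  0.6  7.3] 0.673 -27.0
lift 12.7 [ 471.2 -358.9  229.1] [-0.2  0.3 -2.6] 0.673 -27.0
[ 4. 23. 86. -0. 71.  9.]
over 14.4 [555.7  99.8 230. ] [ 0.4 -1.1 -4.1] 0.673 9.0
```

View pics/c3.png

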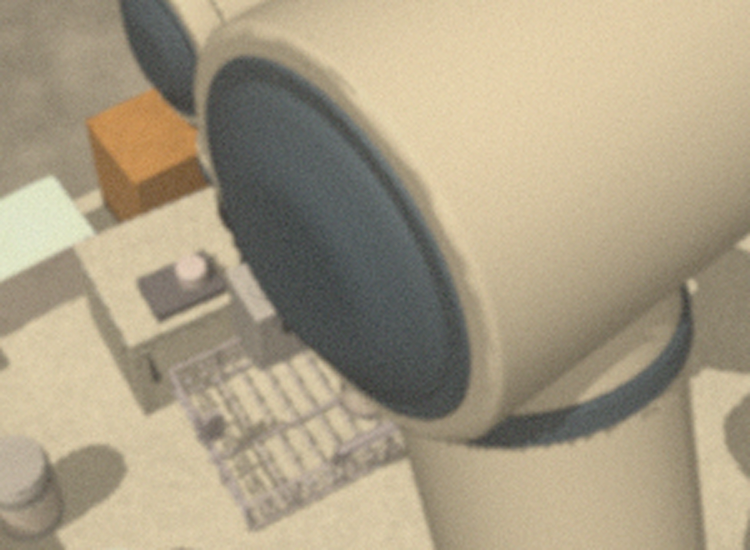

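```bash
python3 - <<'E'
from h import *
P=cloud('top',np.load('pics/top2.npz')['d']); x=(P[...,:2]-O)@ux; y=(P[...,:2]-O)@uy
m=(x<-75)&(x>-230)&(y>15)&(y<148)
z=P[...,2]
print(np.histogram(z[m],bins=[-20,-5,5,9,12,15,20,30,45,60,80,110]))
for a,b in((15,30),(30,110)):
    q=m&(z>a)&(z<b); print(a,q.sum(),[(round(i),round(j),round(k)) for i,j,k in zip(x[q],y[q],z[q])][:20])
q=m&(z>8)&(z<15); print(np.histogram(x[q],bins=np.arange(-230,-70,10)))
E
```

```text
(array([  41, 2226,  145,  147,  121,   43,    0,    0,    2,    5,   15]), array([-20,  -5,   5,   9,  12,  15,  20,  30,  45,  60,  80, 110]))
15 43 [(-83, 103, 15), (-81, 35, 15), (-84, 34, 16), (-92, 34, 16), (-105, 57, 16), (-111, 103, 16), (-112, 81, 17), (-111, 57, 18), (-124, 127, 15), (-121, 80, 19), (-117, 34, 16), (-128, 34, 16), (-140, 125, 18), (-138, 57, 15), (-142, 82, 15), (-142, 35, 17), (-152, 138, 16), (-154, 132, 15), (-154, 127, 16), (-153, 113, 16)]
30 22 [(-154, 147, 102), (-154, 144, 103), (-153, 142, 97), (-153, 139, 100), (-153, 137, 99), (-156, 147, 101), (-156, 144, 98), (-156, 141, 102), (-156, 139, 100), (-155, 137, 94), (-153, 137, 78), (-158, 147, 98), (-158, 146, 89), (-158, 142, 95), (-158, 139, 96), (-158, 137, 95), (-155, 138, 73), (-154, 138, 57), (-158, 144, 68), (-158, 140, 74)]
(array([15, 15, 17, 16, 18, 17, 13, 67, 17, 17, 17, 13, 16, 18, 13]), array([-230, -220, -210, -200, -190, -180, -170, -160, -150, -140, -130,
       -120, -110, -100,  -90,  -80]))
```

```bash
python3 - <<'E'
from h import *
bot.servo_line(W(-152.5,75,90),feed=150); st('near')
print(bot.servo_line(W(-152.5,75,65),feed=25,until_force=5)); st('touch')
bot.command_gripper(0.95); bot.sleep(.2)
bot.servo_line(W(-152.5,75,230),feed=200)
# go behind (in front of) handle, shut, out of view
bot.goto(W(-285,0,230),best(W(-285,0,230),-5.1)); bot.command_gripper(0); st('up')
for n in('top','side'): grab(n,n+'4')
f=np.load('pics/top4.npz'); P=cloud('top',f['d']); x=(P[...,:2]-O)@ux; y=(P[...,:2]-O)@uy
for z0,z1 in((78,92),(94,108)):
    m=((P[...,2]>z0)&(P[...,2]<z1)&(x<-68)&(x>-270)&(abs(y)<165)).astype(np.uint8)
    k,L,S,c=cv2.connectedComponentsWithStats(m)
    for i in range(1,k):
        if S[i,4]>12: q=L==i; print(S[i].tolist(),'x',np.percentile(x[q],[2,50,98]).round(1),'y',np.percentile(y[q],[2,50,98]).round(1),'z',np.percentile(P[q][:,2],[5,50,95]).round(1))
cv2.imwrite('pics/c4.png',np.clip(cv2.resize(f['p'][160:300,170:440],None,fx=2.9,fy=2.9,interpolation=2)[:,:,::-1]*1.6,0,255).astype(np.uint8))
E
```

```text
near 15.5 [555.6  95.7  90.8] [ 0.   0.8 -2.9] 0.673 9.0
True
touch 16.4 [555.1  95.7  66.7] [0.8 0.1 7.9] 0.674 9.0
up 19.3 [416.4  32.8 230. ] [ 0.1  0.1 -0.7] 0.002 1.0
[287, 231, 17, 17, 216] x [-164.9 -145.2 -125.9] y [-127.7 -108.7  -89.8] z [84.1 87.6 90.9]
[249, 236, 19, 19, 265] x [-186.8 -166.3 -143.9] y [-37.  -15.6   6. ] z [79.  82.5 86.3]
[211, 225, 24, 24, 512] x [-180.2 -152.9 -124.5] y [ 46.8  74.  102.1] z [ 95.4  99.8 104.8]
[190, 230, 9, 8, 28] x [-159.1 -154.5 -142.9] y [136.9 150.7 157.3] z [ 96.1 100.1 103.9]
```

View pics/c4.png

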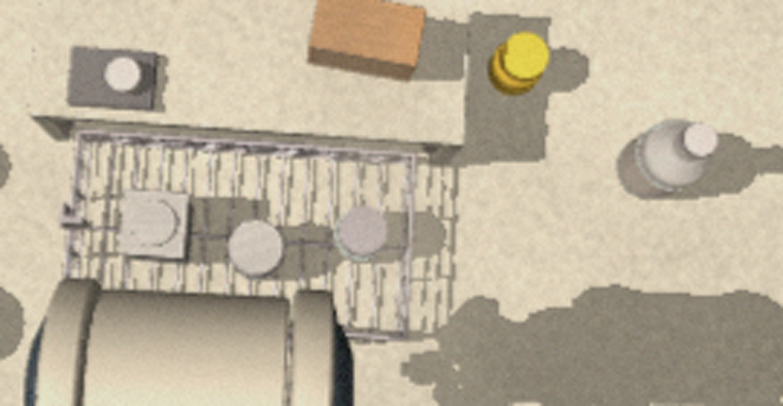

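```bash
python3 - <<'E'
from h import *
R=best(W(-247,0,150),-5.1)
bot.command_gripper(0.5,30)
bot.goto(W(-247,0,150),R); bot.servo_line(W(-247,0,87),feed=120); bot.command_gripper(0); st('grip')
print(bot.servo_line(W(-125,0,87),feed=55,until_force=45)); st('push')
x=lambda:((bot.sense()['ee_pos'][:2]-O)@ux).round(1)
print(x())
print(bot.servo_line(W(-113,0,87),feed=25,until_force=25)); st('home'); print(x())
E
```

```text
grip 21.4 [455.1  29.4  87.7] [1.4 0.3 9.6] 0.101 1.0
False
push 23.8 [576.1  18.4  87.8] [-0.9 -1.4  8.7] 0.104 1.0
-124.6
True
home 24.2 [584.5  17.6  87.7] [-2.5  0.3 11.4] 0.099 1.0
-116.2
```

```bash
python3 - <<'E'
from h import *
x=lambda:((bot.sense()['ee_pos'][:2]-O)@ux).round(1)
print(bot.servo_line(W(-112,0,87),feed=15,until_force=25)); st('home'); print(x())
bot.command_gripper(0.5); st('rel'); 
bot.servo_line(W(-117,0,200),feed=200); bot.command_gripper(0)
bot.goto(np.array([672.5,115.5,200]),best([672.5,115.5,200],-5.1)); st('over cap')
bot.servo_line(np.array([672.5,115.5,172]),feed=80)
print(bot.servo_line(np.array([672.5,115.5,158]),feed=6,until_force=1.5)); st('feel')
E
```

```text
True
home 24.5 [584.4  17.6  87.7] [-2.5 -0.  12. ] 0.107 1.0
-116.3
rel 24.9 [584.3  17.7  86.9] [-0.3 -1.  -0.9] 0.499 1.0
over cap 26.7 [672.4 115.9 199.5] [ 0.4  0.1 -0.1] 0.003 10.0
True
feel 28.7 [672.5 115.5 162.4] [0.9 1.2 2.2] 0.0 10.0
```

```bash
python3 - <<'E'
from h import *
print(bot.servo_line(np.array([672.5,115.5,146]),feed=20,until_force=12)); st('press'); bot.sleep(.2); st()
bot.servo_line(np.array([672.5,115.5,175]),feed=40); bot.sleep(.3); st('up')
print(bot.servo_line(np.array([672.5,115.5,153.5]),feed=6,until_force=1.8)); st('feel')
bot.servo_line(np.array([672.5,115.5,200]),feed=80)
bot.goto(W(-300,-150,300),best(W(-300,-150,300),-5.1))
for n in('top','side'): grab(n,n+'5')
f=np.load('pics/top5.npz'); P=cloud('top',f['d']); x=(P[...,:2]-O)@ux; y=(P[...,:2]-O)@uy; z=P[...,2]
m=(np.hypot(x+37,y-105)<9); print('cap z',np.median(z[m]))
m=(abs(z-109)<5)&(x<-100)&(x>-140)&(abs(y)<65); print('handle',m.sum(),np.median(x[m]),np.median(y[m]))
k=lambda i:np.clip(i[:,:,::-1]*1.6,0,255).astype(np.uint8)
s=np.load('pics/side5.npz')['p']
cv2.imwrite('pics/c5.png',np.vstack([k(cv2.resize(f['p'][130:290,100:440],(640,300),interpolation=2)),k(cv2.resize(s[110:260,140:460],(640,300),interpolation=2))]))
E
```

```text
True
press 29.3 [672.5 115.5 150.5] [-0.4  0.1  9.5] 0.003 10.0
 29.5 [672.6 115.5 150.5] [-2.   0.8 10.2] -0.001 10.0
up 30.6 [672.4 115.5 174.8] [-0.  -1.5 -0.5] 0.001 10.0
True
feel 33.2 [672.5 115.5 156.2] [0.9 0.3 2.9] -0.001 10.0
cap z 156.79569708602014
handle 189 -117.75093226985922 1.4164985848963911
```

View pics/c5.png

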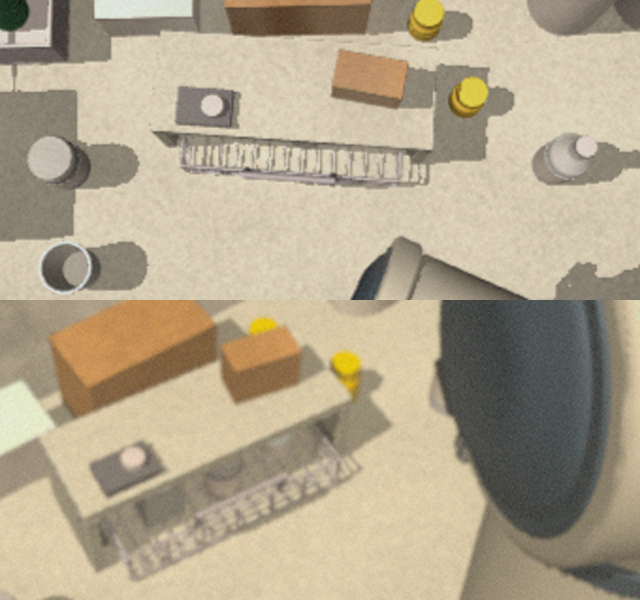

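The cap stands 10.3 mm high (locked) and the handle is at home. I'll finish with a gentle tug to test the bolt, push it back home and hand in.

```bash
python3 - <<'E'
from h import *
x=lambda:((bot.sense()['ee_pos'][:2]-O)@ux).round(1)
R=best(W(-117,0,190),-5.1); bot.command_gripper(0.5,30)
bot.goto(W(-117,0,200),R); bot.servo_line(W(-117,0,87),feed=120); bot.command_gripper(0); bot.sleep(.2); st('grip'); print(x())
print(bot.servo_line(W(-124,0,87),feed=10,until_force=12)); st('tug'); print(x())
print(bot.servo_line(W(-113,0,87),feed=10,until_force=20)); st('push'); print(x())
bot.command_gripper(0.5); bot.sleep(.2)
bot.servo_line(W(-117,0,200),feed=150)
bot.goto(W(-300,-150,300),best(W(-300,-150,300),-5.1)); bot.sleep(.3)
p,d=grab('top','top6'); P=cloud('top',d); xx=(P[...,:2]-O)@ux; y=(P[...,:2]-O)@uy; z=P[...,2]
print('cap',np.median(z[np.hypot(xx+37,y-105)<9]))
m=(abs(z-109)<5)&(xx<-100)&(xx>-140)&(abs(y)<65); print('handle',np.median(xx[m])); st()
E
```

```text
grip 38.6 [584.1  17.9  87.5] [-0.4 -0.4  6.9] 0.101 1.0
-116.6
True
tug 39.1 [582.3  18.1  87.6] [ 2.9 -0.1  1.9] 0.102 1.0
-118.4
True
push 39.5 [584.5  17.8  87.5] [-1.7  0.5  8.7] 0.104 1.0
-116.2
cap 157.51757502407372
handle -117.8511331392013
 42.4 [ 388.4 -115.   299.7] [-0.1 -0.4  0.1] 0.499 -20.0
```

```bash
python3 -c "
from h import *
bot.job_done()"
```

```text
the job is handed in; nothing more can be done
```

The caddy is standing upright in the basket's empty left half, and the basket is pushed home and locked. I handed the job in about 42 s into the 72 s limit.

The button was free to begin with, so the basket pulled straight out to its full 130 mm. I set the caddy down, pushed the basket back to its stop and clicked the button once.

**Last checks**
- **Caddy:** with the basket out, its lid was level at about 100 mm and 75 mm left of centre. The jar and tin had moved by less than 1 mm. With the basket home, the side view still showed all three in place.
- **Button:** the cap stood about 17 mm high before the press. Afterwards it was 10.2 mm by feel and 10.8 to 11.5 mm by camera, against 10.5 mm for locked.
- **Basket:** the handle is at −117.8 mm, against a nominal −117 mm. A gentle tug stopped after about 2 mm, which matches the bolt's play, and I pushed it back to the stop.
- **Other things:** the can, mug, bottle, carton and yellow look-alikes looked unmoved in the pictures; I did not measure them again.

**What disagreed**
- **Cap position:** the cap sits about 10 mm off the middle of the visible grey housing, so I pressed it where I saw it.
- **Force stops:** two of the early force-limited pulls stopped before the handle had met anything, so the 2 mm tug is good but not perfect evidence by itself.

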